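# Load the battery charger for the night

## Task

Put the cordless tools' battery packs on charge: first turn the charger's dial back to the white off mark, then set every orange-capped pack in a bay of its own and press it fully home, its cap flush with the deck, and only when all of them are in turn the dial to the green mark. The grey, blue-capped packs are worn out and do not fit: put each of them in the red recycling bin, and leave the other things on the bench where they are.

Things in the scene. Friction and masses are not known exactly. Their poses are not given: they have to be found in the camera images.
- charger: battery charger, a dark box 178 (x) x 214 (y) x 52 mm high, fixed to the bench; origin at the centre of its underside, x away from the robot, z up; flat deck on top at 52 mm. Three bays with orange edge strips in a row along y at x = +31 mm; the dial stands on the front part of the deck at x = -50, y = -56 mm
- bay0 (a point): left bay of the charger: centre of its mouth, at deck height. The bay is 88 (charger x) x 50 (charger y) mm and 40 mm deep; a pack at its bottom is flush with the deck. Its contact sled first holds a pack 14 mm proud (the weight alone does not move it), gives way to a push of about 10 N, goes down with the pack and stays there. At y = +66 mm of the charger
- bay1 (a point): middle bay of the charger: centre of its mouth, at deck height. The bay is 88 (charger x) x 50 (charger y) mm and 40 mm deep; a pack at its bottom is flush with the deck. Its contact sled first holds a pack 14 mm proud (the weight alone does not move it), gives way to a push of about 10 N, goes down with the pack and stays there. At y = 0 of the charger
- bay2 (a point): right bay of the charger: centre of its mouth, at deck height. The bay is 88 (charger x) x 50 (charger y) mm and 40 mm deep; a pack at its bottom is flush with the deck. Its contact sled first holds a pack 14 mm proud (the weight alone does not move it), gives way to a push of about 10 N, goes down with the pack and stays there. At y = -66 mm of the charger
- dial (a joint): the charging-current dial, rad: 0 at the white off mark (also its end stop), grows clockwise seen from above, 1.40 at the green mark, end stop at 2.6. Stiff (0.04 N m) and stays where it is left. At value q its bar and white pointer point along the angle 1.35 - q, counted anticlockwise from the charger's x axis seen from above
- dial_grip (a point): point on the dial's axis 37 mm above the deck, the height to grip; the grip is an upright bar 42 mm long, 14 mm thick, whose top is 7 mm above this point and which goes 25 mm below it to a flat skirt of radius 22 mm that turns with it. (This frame's x turns with the bar, and the pointer lies on its -x side.)
- pack0: black battery pack with an orange cap, 84 (its x) x 46 (its y) x 40 mm high, about 0.28 kg, for the charger; origin at the centre of its underside, z up; the foot is chamfered 4 mm over its lowest 6 mm, sides and top are plain and flat. It goes into a bay either way round (x along the charger's x or reversed). None if it is not there
- pack1: black battery pack with an orange cap, 84 (its x) x 46 (its y) x 40 mm high, about 0.28 kg, for the charger; origin at the centre of its underside, z up; the foot is chamfered 4 mm over its lowest 6 mm, sides and top are plain and flat. It goes into a bay either way round (x along the charger's x or reversed). None if it is not there
- pack2: black battery pack with an orange cap, 84 (its x) x 46 (its y) x 40 mm high, about 0.28 kg, for the charger; origin at the centre of its underside, z up; the foot is chamfered 4 mm over its lowest 6 mm, sides and top are plain and flat. It goes into a bay either way round (x along the charger's x or reversed). None if it is not there
- old0: worn-out battery pack of the old type, grey with a blue cap and two brass contacts on top, 90 (its x) x 60 (its y) x 42 mm high, about 0.36 kg, too wide for the charger; origin at the centre of its underside, z up. None if it is not there
- old1: worn-out battery pack of the old type, grey with a blue cap and two brass contacts on top, 90 (its x) x 60 (its y) x 42 mm high, about 0.36 kg, too wide for the charger; origin at the centre of its underside, z up. None if it is not there
- bin: open red plastic recycling bin, 150 (x) x 120 (y) x 60 mm high outside, walls and floor 4 mm, rim lip 6 mm wider all round, fixed to the bench; origin at the centre of its underside, z up
- bench_vise: blue bench vise bolted to the bench, not part of the job, 172 (x) x 104 (y) mm about its origin and 98 mm high: carry packs over or round it. Also mind the green wall shelf behind the work: its front edge is at about x = 0.675 m and its underside 0.395 m above the bench, low enough to meet a wrist that rises or swings too far out
- screwdriver_green: bystander: green screwdriver 169 mm long lying behind the blue vise; leave it
- tape_measure: bystander: yellow tape measure, 66 mm high, behind the charger; leave it
- pliers_blue: bystander: pliers with blue handles, 188 mm long, lying at the back; leave them
- hex_key_set: bystander: red folding hex key set, 100 mm long, at the back on the right; leave it

How it is judged:
On the way, in this order (a step that is already met when the one before it is completed fails the run):
1. the dial is turned back to the white off mark (value of joint dial below 0.12 rad), for 0.2 s.
2. every orange-capped pack is home in a bay, flush with the deck, while the dial is still off ((horizontal distance between pack0 and bay0 below 0.005 m or horizontal distance between pack0 and bay1 below 0.005 m or horizontal distance between pack0 and bay2 below 0.005 m) and z of pack0 in the frame of charger between 0.009 and 0.015 m and angle between each of pack0, pack1, pack2's own z axis and vertical below 0.06 rad and angle between the x axis of each of pack0, pack1, pack2 and the x axis of charger, either way round below 0.08 rad and (horizontal distance between pack1 and bay0 below 0.005 m or horizontal distance between pack1 and bay1 below 0.005 m or horizontal distance between pack1 and bay2 below 0.005 m) and z of pack1 in the frame of charger between 0.009 and 0.015 m and (horizontal distance between pack2 and bay0 below 0.005 m or horizontal distance between pack2 and bay1 below 0.005 m or horizontal distance between pack2 and bay2 below 0.005 m) and z of pack2 in the frame of charger between 0.009 and 0.015 m and value of joint dial below 0.12 rad), for 0.2 s.
3. the dial is turned to the green mark, with the packs still home ((horizontal distance between pack0 and bay0 below 0.005 m or horizontal distance between pack0 and bay1 below 0.005 m or horizontal distance between pack0 and bay2 below 0.005 m) and z of pack0 in the frame of charger between 0.009 and 0.015 m and angle between each of pack0, pack1, pack2's own z axis and vertical below 0.06 rad and angle between the x axis of each of pack0, pack1, pack2 and the x axis of charger, either way round below 0.08 rad and (horizontal distance between pack1 and bay0 below 0.005 m or horizontal distance between pack1 and bay1 below 0.005 m or horizontal distance between pack1 and bay2 below 0.005 m) and z of pack1 in the frame of charger between 0.009 and 0.015 m and (horizontal distance between pack2 and bay0 below 0.005 m or horizontal distance between pack2 and bay1 below 0.005 m or horizontal distance between pack2 and bay2 below 0.005 m) and z of pack2 in the frame of charger between 0.009 and 0.015 m and value of joint dial between 1.28 and 1.52 rad), for 0.2 s.
At the end, for the whole second after the job is handed in: every orange-capped pack present sits in a bay (within 5 mm of its centre, square to it within 0.08 rad) with its cap no more than 3 mm above the deck; every blue-capped pack present lies inside the red bin at rest; the dial stands within 0.12 rad of the green mark (1.40) (all of step 3 and x of old0 in the frame of bin between -0.068 and 0.068 m and y of old0 in the frame of bin between -0.052 and 0.052 m and z of each of old0, old1 in the frame of bin below 0.055 m and linear speed of each of old0, old1 below 0.03 m/s and x of old1 in the frame of bin between -0.068 and 0.068 m and y of old1 in the frame of bin between -0.052 and 0.052 m); the robot touches nothing.
It fails at once if a bystander (screwdriver, tape measure, pliers or hex keys) is moved by more than 6 cm (distance of any of screwdriver_green, tape_measure, pliers_blue, hex_key_set from where it was at the start of the episode above 0.06 m).
Of pack0, pack1, pack2 only 2 to 3 are there at a start; the rules pass over those that are not, and their reading is None.
Of old0, old1 only 1 to 2 are there at a start; the rules pass over those that are not, and their reading is None.
At some moment in a run one of pack0, pack1, pack2, old0, old1 may be knocked a few centimetres aside while the robot is not near it.
Once in a run the grip may slacken for a moment while it holds something.
It also fails if it takes over 210 s, if anything falls off the work surface, if the arm or the gripper's body presses on something with over 40 N, if the wrist force passes 120 N, or if a joint passes its speed limit or range.

## Robot

A 6-joint arm with a two-finger parallel gripper is mounted at the origin on a cart in front of the work surface, level with it; the furniture and walls round the work are solid. World frame = base frame: x ahead of the robot, y to its left, z up, the work surface at z = 0. Lengths are in m, angles in rad, forces in N, time in s.
With the tool pointing down it reaches from about 0.25 to 0.775 m from the base axis. Payload 4 kg.
Tool frame: the origin (TCP) lies between the finger pads; the fingertips stand 8 mm ahead of it and the grasp point (between the pads) lies 11 mm behind it; z points along the fingers, y is the line along which they close (so a half turn about z gives the same grasp; the last joint's range is limited). The gripper opens to 94 mm and grips with 3 to 60 N. Pads are 16 mm wide; open, the fingers measure 119 mm over their backs; the gripper's body (75 mm by 177 mm) begins 78 mm behind the grasp point.
Start: joints at [-1.316, 0.087, 1.371, -0, 1.684, -0.103], TCP at [0.193, -0.515, 0.214] pointing down, gripper open.
Joint ranges: [-3.1, 3.1], [-0.76, 2.03], [0.27, 2.55], [-1.08, 4.22], [0.17, 2.65], [-2.57, 2.57]. Speed limits (rad/s): [2.79, 2.79, 3.14, 3.14, 3.14, 3.14].

## Interface

Orientations are given as a unit quaternion [w, x, y, z].
In Python, from cell import r gives the robot as it stands.
- The arm moves only by the tool step_arm, never from a script. Its argument "rows" is a list that holds one entry, the list of rows, each a list of 5 numbers: the shift along the tool's x, y, z in m, then the turn about the tool's z in rad, then the opening, from -1 (shut) to 1 (fully open). In form: [[[x, y, z, roll, gripper], ...]]. A call has 1 to 12 rows; each row shifts and turns the commanded pose from where the row before left it, along the tool's axes as they then stand; what a row does not reach is not made up. A row lasts 1/8 s, in which the tool goes at most 62.5 mm and 10.7 degrees, less where a joint would pass 70% of its speed; a pose out of reach is approached as far as the arm can. A call is refused whole if a number of a shift passes 0.0625 or a number of a turn 0.188, either way. A call with a gripper value outside its range is refused whole. The fingers move at their own pace and stop on an object; "force" is the grip in N (left out, the last holds). Time passes only in rows, so rows that do not move let the fingers close. It gives the time, the measured TCP pose, the force, the opening and the grip force at its end, in the units of the state.
- r.get_obs(): the state, without advancing time (a new reading comes with each control period).
- r.camera(name): name is "side" or "top"; returns the picture (420x560x3 uint8, red, green, blue); there is no depth.
- r.camera_params(name): a dict with "intrinsics" (3x3 intrinsics, pixels), "cam_to_world" (4x4, takes a point from camera to world coordinates). Camera axes: x right, y up, looking along -z (the intrinsics and any distortion apply to the point x, -y, -z); pixel columns grow to the right and rows downward; lengths in m; the calibration is good to about 2 mm. A picture is of the moment at which its call begins. camera_params takes no time and is no camera call.
- r.hand_in(): hands the job in; it is judged then, once.
The state is a dict: "clock": time; "q": joint angles; "qd": joint speeds; "joint_torque": joint torques, N m; "tool_pos": TCP position; "eef_rot": TCP orientation; "force": force on the tool from outside, world axes, zero at the start; "wrist_torque": the same for the moment, N m; "width": finger opening in m; "grasp_force": force on a finger pad.
Only numpy, scipy, OpenCV 4.12 (cv2) and the standard library are available. Lean on these libraries where they do the work, as an engineer would, in place of code of your own. Each camera call takes 0.05 s, during which the arm holds its last target. There are 200 camera calls.

## Working session

There is one attempt and no reset: what is moved stays moved. The work goes in short steps, Python scripts to look and compute and a tool call to move; the robot and the scene stay as the last step left them, time stands still between calls to the robot, and variables do not carry over. Pictures are saved under pics/ and viewed, at most 14 in all, crops included, and the job is handed in when it is done.

Besides the shell and the picture viewer there is one more tool, called after "Call:" as name(argument=value, ...), one argument or row to a line, values as JSON. step_arm: Moves the arm, as the interface text tells. Its arguments: {"type":"object","properties":{"rows":{"type":"array","items":{"type":"array","items":{"type":"array","items":{"type":"number"}}}},"force":{"type":"number"}},"required":["rows"]}

```bash
mkdir -p pics; ls; python3 - <<'E'
from cell import r
import cv2
for n in("top","side"):
    im=r.camera(n); cv2.imwrite(f"pics/{n}0.png",im[:,:,::-1]); p=r.camera_params(n); print(n,p["intrinsics"],p["cam_to_world"])
print(r.get_obs())
E
```

```text
pics
top [[511.73762714   0.         276.54077362]
 [  0.         511.73762714 215.11919687]
 [  0.           0.           1.        ]] [[ 0.46884707  0.77893105 -0.4164719  -0.0927569 ]
 [-0.88324233  0.41775869 -0.21298042 -0.30679042]
 [ 0.0080877   0.46770086  0.88384981  1.52309697]
 [ 0.          0.          0.          1.        ]]
side [[423.10902094   0.         282.40298622]
 [  0.         423.10902094 203.6929482 ]
 [  0.           0.           1.        ]] [[ 0.99853498 -0.03532608  0.04098738  0.60501679]
 [ 0.05334169  0.51544439 -0.85526121 -0.94812333]
 [ 0.00908632  0.85619457  0.51657361  0.67505754]
 [ 0.          0.          0.          1.        ]]
{'clock': 0.1, 'q': array([-1.31607272e+00,  8.78934543e-02,  1.37212253e+00,  1.04628743e-05,
        1.68361321e+00, -1.03071171e-01]), 'qd': array([ 0.0014815 , -0.00306653, -0.00336422,  0.00173801, -0.00114844,
       -0.00183318]), 'joint_torque': array([ 2.99439300e-03, -3.41248548e+01, -3.03303516e+01,  7.20211607e-02,
        3.03541089e-02, -8.94115306e-05]), 'tool_pos': array([ 0.19250441, -0.51468514,  0.21240462]), 'eef_rot': array([-1.01573667e-03,  9.84039881e-01,  1.77945150e-01, -7.19536617e-05]), 'force': array([-0.0390095 , -0.26204949, -0.67743892]), 'wrist_torque': array([-0.03351167,  0.02194585, -0.06077103]), 'grasp_force': 0.0, 'width': 0.0939008039867817}
```

View pics/top0.png

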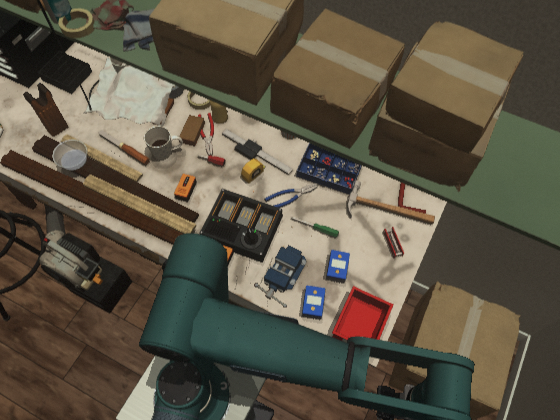

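View pics/side0.png

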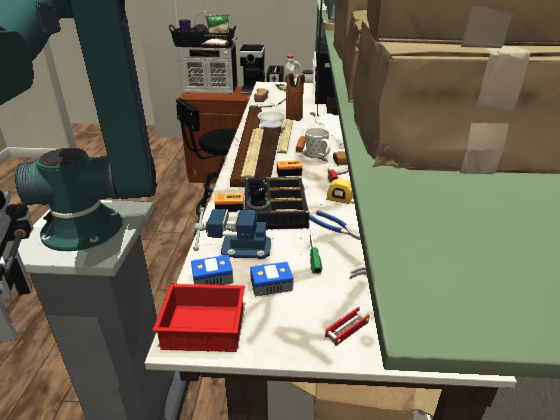

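The top view shows one orange pack at about (185,186), another partly hidden by the arm near (226,252), the blue-capped packs at (337,265) and (313,301), the charger at (242,223), the bin at (362,315) and the vise at (285,268). The side view shows the orange packs at (289,168) and (230,198), and the blue ones at (212,269) and (271,277).

```bash
cat > h.py <<'E'
import numpy as np, cv2
from cell import r
def ray(n,uv,z):
    p=r.camera_params(n);K=p["intrinsics"];T=p["cam_to_world"]
    uv=np.atleast_2d(np.asarray(uv,float));d=np.c_[(uv[:,0]-K[0,2])/K[0,0],-(uv[:,1]-K[1,2])/K[1,1],-np.ones(len(uv))]@T[:3,:3].T
    return T[:3,3]+d*((z-T[2,3])/d[:,2])[:,None]
def proj(n,X):
    p=r.camera_params(n);K=p["intrinsics"];T=p["cam_to_world"]
    c=(np.atleast_2d(X)-T[:3,3])@T[:3,:3]
    return np.c_[K[0,2]-K[0,0]*c[:,0]/c[:,2],K[1,2]+K[1,1]*c[:,1]/c[:,2]]
def blobs(n,col,z,minA=60):
    im=r.camera(n);h=cv2.cvtColor(im,cv2.COLOR_RGB2HSV)
    lo,hi={"o":((5,170,120),(18,255,255)),"b":((104,150,110),(124,255,255))}[col]
    m=cv2.inRange(h,lo,hi);k,l,s,c=cv2.connectedComponentsWithStats(m)
    for i in range(1,k):
        if s[i,4]<minA: continue
        cs,_=cv2.findContours((l==i).astype(np.uint8),cv2.RETR_EXTERNAL,cv2.CHAIN_APPROX_NONE)
        W=ray(n,max(cs,key=len)[:,0],z)[:,:2]*1000
        a=cv2.minAreaRect(W.astype(np.float32))
        print(n,col,"px",c[i].round(),s[i,4],"world mm",np.round(a[0]),"size",np.round(a[1]),"ang",round(a[2],1))
    return im
E
python3 - <<'E'
from h import *
for n in("top","side"):
    im=blobs(n,"o",.040); blobs(n,"b",.042)
    x0,y0,x1,y1=(170,165,370,315) if n=="top" else (180,150,330,290)
    c=cv2.resize(im[y0:y1,x0:x1],None,fx=4,fy=4,interpolation=cv2.INTER_CUBIC); cv2.imwrite(f"pics/{n}1.png",c[:,:,::-1])
E
```

```text
top o px [184. 186.] 240 world mm [561. 379.] size [82. 45.] ang 13.1
top b px [338. 265.] 298 world mm [ 543. -200.] size [85. 58.] ang 16.0
top b px [313. 301.] 347 world mm [ 402. -184.] size [87. 57.] ang 19.1
side o px [216.  96.] 433 world mm [ 155. 1174.] size [328. 226.] ang 2.0
side o px [288. 165.] 129 world mm [563. 364.] size [80. 53.] ang 11.9
side o px [227. 199.] 197 world mm [394. 123.] size [81. 53.] ang 4.0
side b px [211. 267.] 448 world mm [ 404. -189.] size [88. 64.] ang 19.0
side b px [271. 274.] 478 world mm [ 545. -206.] size [88. 62.] ang 15.6
```

View pics/top1.png

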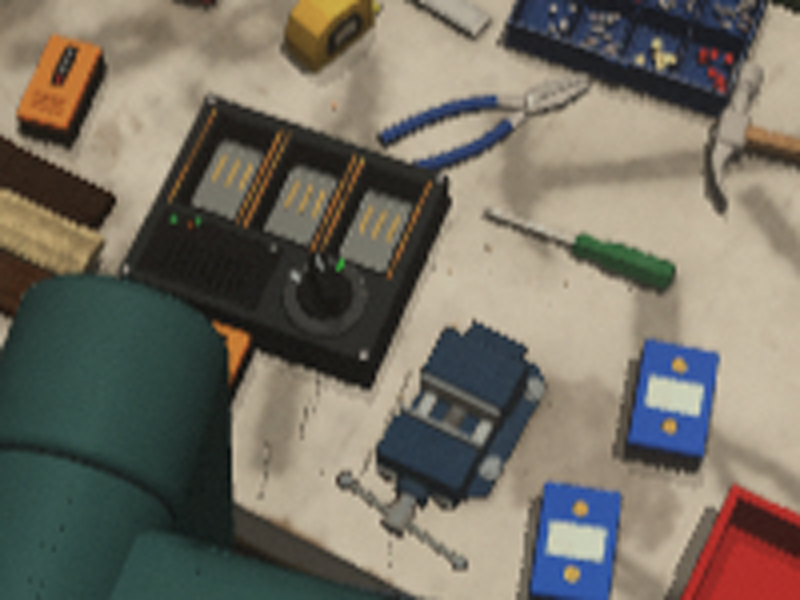

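View pics/side1.png

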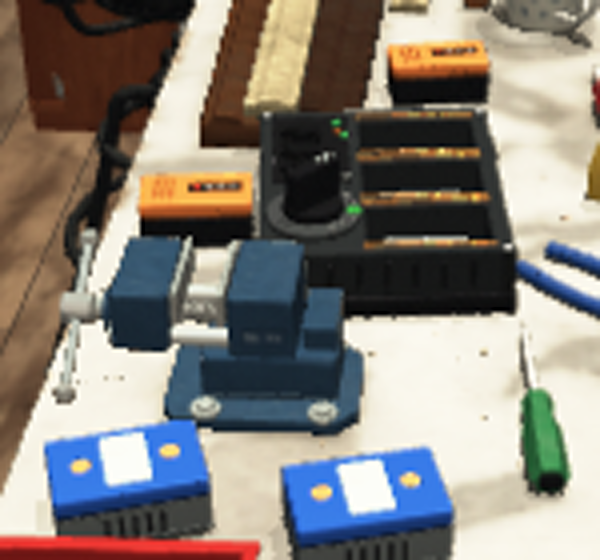

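The crops show the charger deck corners at top-image px (223,190), (282,214), (263,259) and (201,232), and the dial near (251,238) with the white mark to its left and the green mark ahead. Only two orange packs are visible, and the second lies in front of the charger.

```bash
cat >> h.py <<'E'
def rectfit(P,L,W):
    from scipy.optimize import least_squares
    S=np.array([[1,1],[1,-1],[-1,-1],[-1,1]])*[L/2,W/2]  # order: far-left, far-right, near-right, near-left
    f=lambda p:((S@np.array([[np.cos(p[2]),np.sin(p[2])],[-np.sin(p[2]),np.cos(p[2])]])+p[:2])-P).ravel()
    s=least_squares(f,[*P.mean(0),0.1]);return s.x,s.fun.round(4)
E
python3 - <<'E'
from h import *
o=np.array
t=o([[210,97],[449,187],[370,380],[123,270]])/4+[170,165]
s=o([[488,107],[516,247],[268,252],[261,113]])/4+[180,150]
for n,p in(("top",t),("side",s)):
    W=ray(n,p,.052)[:,:2]; print(n,W.round(3).tolist(),[ (np.linalg.norm(W[i]-W[(i+1)%4])).round(3) for i in range(4)]); print(rectfit(W,.178,.214))
im=r.camera("side");h=cv2.cvtColor(im,cv2.COLOR_RGB2HSV)
for n in("top","side"):
    im=r.camera(n);h=cv2.cvtColor(im,cv2.COLOR_RGB2HSV)
    m=cv2.inRange(h,(0,170,60),(4,255,255))|cv2.inRange(h,(174,170,60),(180,255,255))
    k,l,st,c=cv2.connectedComponentsWithStats(m);i=1+st[1:,4].argmax();print(n,st[i])
    cs,_=cv2.findContours((l==i).astype(np.uint8),cv2.RETR_EXTERNAL,cv2.CHAIN_APPROX_NONE)
    hull=cv2.convexHull(max(cs,key=len));ap=cv2.approxPolyDP(hull,4,True)[:,0]
    print(np.c_[ap,ray(n,ap,.06)[:,:2].round(3)].tolist())
    x,y,w,hh=st[i,:4];
E
```

```text
top [[0.601, 0.253], [0.62, 0.037], [0.44, 0.012], [0.431, 0.231]] [np.float64(0.216), np.float64(0.182), np.float64(0.219), np.float64(0.172)]
(array([0.5232045 , 0.13329952, 0.09172621]), array([ 0.0006, -0.0045,  0.0014, -0.0022,  0.0039,  0.0064, -0.0059,
        0.0003]))
side [[0.609, 0.254], [0.631, 0.045], [0.461, 0.027], [0.43, 0.231]] [np.float64(0.21), np.float64(0.171), np.float64(0.206), np.float64(0.18)]
(array([0.53292004, 0.13936631, 0.12383183]), array([-0.0011,  0.0027,  0.0032, -0.0012, -0.0034, -0.0052,  0.0013,
        0.0037]))
top [ 333  287   60   53 1762]
[[353.0, 287.0, 0.489, -0.272], [392.0, 304.0, 0.495, -0.396], [379.0, 338.0, 0.383, -0.401], [346.0, 339.0, 0.336, -0.319], [333.0, 333.0, 0.334, -0.278]]
side [ 153  283   92   69 5280]
[[244.0, 286.0, 0.493, -0.274], [235.0, 351.0, 0.499, -0.443], [161.0, 348.0, 0.366, -0.445], [153.0, 327.0, 0.336, -0.397], [170.0, 283.0, 0.334, -0.274]]
```

```bash
python3 - <<'E'
from h import *
out=[]
for n in("top","side"):
    im=np.mean([r.camera(n).astype(float) for _ in range(4)],0).astype(np.uint8)
    h=cv2.cvtColor(im,cv2.COLOR_RGB2HSV)
    th=.105;R=np.array([[np.cos(th),np.sin(th)],[-np.sin(th),np.cos(th)]])
    c=np.array([[-.03,.1],[.085,.1],[.085,-.1],[-.03,-.1]])@R+[.527,.136]
    poly=proj(n,np.c_[c,np.full(4,.052)]).astype(np.int32)
    reg=np.zeros(im.shape[:2],np.uint8);cv2.fillPoly(reg,[poly],255)
    hf=h.astype(int); a=im.astype(int)
    w=np.clip(a[:,:,0]-a[:,:,2]-35,0,60)*(reg>0)  # orangeness
    v,u=np.nonzero(w);ww=w[v,u].astype(float)
    W=ray(n,np.c_[u,v],.052)[:,:2]
    # fit lines: y' clusters at +-91,(41),(25),.. use template score
    from scipy.optimize import minimize
    def score(p,dump=False):
        R=np.array([[np.cos(p[2]),np.sin(p[2])],[-np.sin(p[2]),np.cos(p[2])]])
        L=(W-p[:2])@R.T
        d=np.min(np.abs(L[:,1:2]-np.array([-.093,-.039,-.027,.027,.039,.093])),1)
        ex=np.clip(np.abs(L[:,0]-.031)-.044,0,None)
        return -(ww*np.exp(-(d/.006)**2-(ex/.004)**2)).sum()
    best=min((minimize(score,[.527+i*.005,.136+j*.005,t],method="Nelder-Mead",options=dict(xatol=1e-5)) for i in(-1,0,1) for j in(-1,0,1) for t in(.08,.11,.14)),key=lambda s:s.fun)
    p=best.x;R=np.array([[np.cos(p[2]),np.sin(p[2])],[-np.sin(p[2]),np.cos(p[2])]]);L=(W-p[:2])@R.T
    print(n,p.round(4),best.fun/ww.sum()); hs,e=np.histogram(L[:,1],np.arange(-.105,.106,.006),weights=ww);print(hs.astype(int)); hs,e=np.histogram(L[:,0],np.arange(-.03,.09,.006),weights=ww);print(e[:1],hs.astype(int))
    x,y=proj(n,[[*p[:2],.052]])[0].astype(int)
    big=cv2.resize(im[y-45:y+45,x-50:x+50],None,fx=6,fy=6,interpolation=cv2.INTER_CUBIC)[:,:,::-1].copy()
    def dr(pts,z,col):
        Q=(np.array(pts)@R+p[:2]);q=proj(n,np.c_[Q,np.full(len(Q),z)]);q=((q-[x-50,y-45]+.5)*6).astype(np.int32);cv2.polylines(big,[q],len(pts)>2,col,1)
    dr([[-.089,-.107],[.089,-.107],[.089,.107],[-.089,.107]],.052,(255,0,255))
    for b in(-.066,0,.066): dr([[-.013,b-.025],[.075,b-.025],[.075,b+.025],[-.013,b+.025]],.052,(255,255,0))
    for q in(0,1.4):
        a_=1.35-q;dr([[-.05,-.056],[-.05+.03*np.cos(a_),-.056+.03*np.sin(a_)]],.064,(0,255,255))
    dr([[-.05,-.056],[-.049,-.056]],.096,(255,0,0))
    out.append(big)
cv2.imwrite("pics/fit.png",cv2.resize(np.hstack(out),(800,360)))
E
```

```text
top [0.5292 0.141  0.1116] -0.5562810196810921
[   0 1164    0  363    0  381    0  385    0    0    0 1165 1097    0
  379    0  365    0  365    0    0    0 1175 1208   41  338  121  238
  116  288    0    0    0  735    0]
[-0.03] [  15    0  178  403  416  449  405 1018 1281 1336 1224  731  432  362
  437  366  490  305   41]
side [0.5293 0.1418 0.1028] -0.7549242229024297
[ 418 1704    0    0    0    0    0    0    0    0  512 1480 1571    0
    0    0    0    0    0    0    0  367 1398 1360    0    0    0    0
   18   79    0    0   32 1262    0]
[-0.03] [  0   0 285 483 412 420 695 718 705 609 555 793 850 652 703 729 818 657
  20]
```

View pics/fit.png

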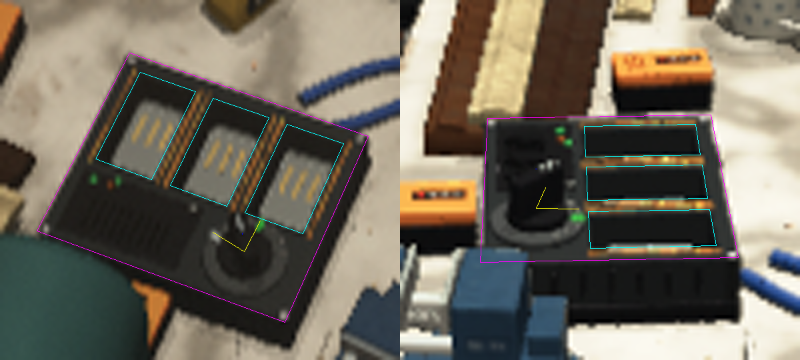

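The overlay fits in both views: charger at about (0.529, 0.141), yaw 0.107. The white pointer is near (237,217) in the top half and (548,165) in the side half. Next I'll work out the dial angle.

```bash
cat >> h.py <<'E'
CH=np.array([.5292,.1413]);TH=.107
def ch2w(x,y):
    c,s=np.cos(TH),np.sin(TH);return CH+[c*x-s*y,s*x+c*y]
def w2ch(P):
    c,s=np.cos(TH),np.sin(TH);return (np.atleast_2d(P)[:,:2]-CH)@np.array([[c,-s],[s,c]])
def to(x,y,z,yaw=None):
    """prints roll needed, then shift in tool axes AFTER that roll"""
    o=r.get_obs();w,a,b,c=o["eef_rot"]
    psi=2*np.arctan2(b,a); d=0
    if yaw is not None:
        d=(psi-yaw+np.pi/2)%np.pi-np.pi/2; psi-=d   # roll + is clockwise
    D=np.array([x,y,z])-o["tool_pos"]
    sx=D[0]*np.cos(psi)+D[1]*np.sin(psi); sy=D[0]*np.sin(psi)-D[1]*np.cos(psi)
    print("t",round(o["clock"],2),"pos",o["tool_pos"].round(4),"yaw",round(psi+d,3),"| roll",round(d,3),"shift",np.round([sx,sy,-D[2]],4),"F",o["force"].round(1),"w",round(o["width"],4),"gf",round(o["grasp_force"],1),"q6",round(o["q"][5],2))
E
python3 - <<'E'
from h import *
ax=ch2w(-.05,-.056);print("axis",ax)
out=[]
for n in("top","side"):
    im=np.mean([r.camera(n).astype(float) for _ in range(3)],0)
    u,v=proj(n,[[*ax,.08]])[0].astype(int);u0,v0=u-18,v-18
    c=im[v0:v0+36,u0:u0+36]; out.append(cv2.resize(c.astype(np.uint8),(396,396),interpolation=cv2.INTER_CUBIC))
    br=c.min(2);idx=np.argwhere(br>95)
    for y,x in idx:
        W=ray(n,[x+u0,y+v0],.096)[0]; L=w2ch(W)[0]-[-.05,-.056]
        W5=ray(n,[x+u0,y+v0],.052)[0]; L5=w2ch(W5)[0]-[-.05,-.056]
        if np.linalg.norm(L)<.03 or np.linalg.norm(L5)<.04: print(n,x,y,int(br[y,x]),"top z mm",(L*1e3).round(),"deck",(L5*1e3).round())
cv2.imwrite("pics/dial.png",np.hstack(out)[:,:,::-1])
to(.45,.0,.3,TH)
E
```

```text
axis [0.48546652 0.08028047]
top 23 10 109 top z mm [25. -6.] deck [45.  3.]
top 24 10 105 top z mm [26. -9.] deck [46.  0.]
top 25 10 106 top z mm [ 27. -12.] deck [47. -3.]
top 23 11 96 top z mm [22. -8.] deck [41.  2.]
top 24 11 108 top z mm [ 23. -11.] deck [43. -1.]
top 25 11 106 top z mm [ 24. -14.] deck [44. -4.]
top 17 12 105 top z mm [12.  8.] deck [31. 18.]
top 26 12 99 top z mm [ 22. -18.] deck [42. -8.]
top 17 13 106 top z mm [8. 7.] deck [28. 17.]
top 18 14 103 top z mm [6. 3.] deck [26. 13.]
top 11 16 139 top z mm [-8. 20.] deck [11. 31.]
top 12 16 104 top z mm [-7. 17.] deck [12. 28.]
top 11 17 130 top z mm [-11.  19.] deck [ 7. 29.]
top 12 17 139 top z mm [-10.  16.] deck [ 9. 26.]
side 22 12 151 top z mm [10. 11.] deck [10. 90.]
side 20 13 144 top z mm [4. 5.] deck [ 4. 84.]
side 22 13 161 top z mm [10.  5.] deck [10. 84.]
side 27 22 113 top z mm [ 23. -46.] deck [24. 30.]
side 29 24 99 top z mm [ 28. -56.] deck [30. 18.]
side 5 27 107 top z mm [-36. -70.] deck [-39.   4.]
side 5 28 109 top z mm [-36. -75.] deck [-39.  -2.]
side 29 28 98 top z mm [ 28. -77.] deck [29. -4.]
side 5 29 102 top z mm [-36. -80.] deck [-39.  -7.]
side 26 29 100 top z mm [ 20. -82.] deck [ 20. -10.]
side 23 30 97 top z mm [ 12. -87.] deck [ 12. -15.]
side 24 30 100 top z mm [ 14. -87.] deck [ 15. -15.]
side 14 34 101 top z mm [ -12. -106.] deck [-13. -35.]
t 1.15 pos [ 0.1926 -0.5152  0.2135] yaw 0.358 | roll 0.251 shift [ 0.3109 -0.4848 -0.0865] F [ 0.8 -0.1  0.3] w 0.0939 gf 0.0 q6 -0.1
```

View pics/dial.png

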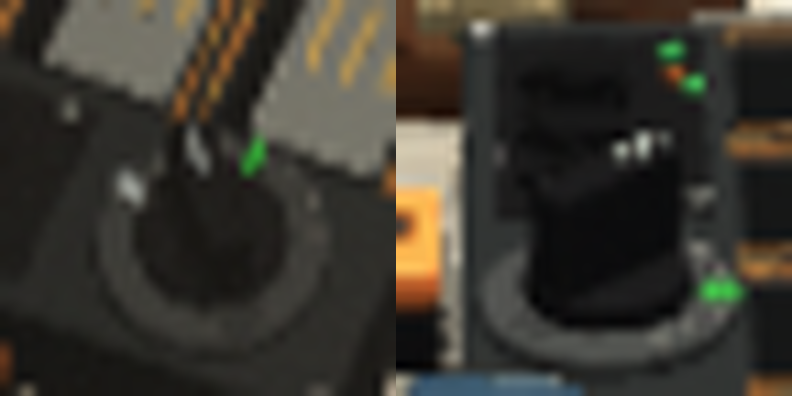

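The pointer lies at about 0.65 rad in the charger frame, so the dial reads about 0.7. I'll go above the dial with the fingers square to the bar.

Call:
step_arm(
  rows=[
    [[0,0,0,-0.133,0],[0,0,0,-0.133,0],[0,0,0,-0.133,0],[0,0,0,0,0]],
  ],
  force=30,
)

```text
clock: 1.65
tool_pos: [0.1926, -0.5152, 0.2135]
eef_rot: [0.0, 0.93, 0.369, -0.0]
force: [0.9, 0.4, 0.2]
width: 0.0578
grasp_force: 0.0
```

Call:
step_arm(
  rows=[
    [[0.052,-0.019,0.004,0,0],[0.052,-0.019,0.004,0,0],[0.052,-0.019,0.004,0,0],[0.052,-0.019,0.004,0,0],[0.052,-0.019,0.004,0,0],[0.052,-0.019,0.004,0,0],[0.052,-0.019,0.004,0,0],[0.052,-0.019,0.004,0,0],[0.052,-0.019,0.004,0,0],[0.052,-0.019,0.004,0,0],[0.052,-0.019,0.004,0,0],[0.05,-0.022,0.004,0,0]],
  ],
)

```text
clock: 3.15
tool_pos: [0.487, 0.0816, 0.1656]
eef_rot: [0.0, 0.93, 0.368, 0.0]
force: [1.0, 0.5, -0.1]
width: 0.047
grasp_force: 0.0
```

```bash
python3 - <<'E'
from h import *
to(*ch2w(-.05,-.056),.078,TH+.65)
E
```

```text
t 3.15 pos [0.487  0.0816 0.1656] yaw 0.754 | roll -0.003 shift [-0.002  -0.0001  0.0876] F [ 1.   0.5 -0.1] w 0.047 gf 0.0 q6 0.87
```

Call:
step_arm(
  rows=[
    [[-0.002,0,0.03,0,0],[0,0,0.03,0,0],[0,0,0.02,0,0],[0,0,0.0076,0,0],[0,0,0,0,0],[0,0,0,0,-0.5],[0,0,0,0,-1],[0,0,0,0,-1],[0,0,0,0,-1],[0,0,0,0,-1]],
  ],
  force=15,
)

```text
clock: 4.4
tool_pos: [0.4856, 0.0777, 0.0784]
eef_rot: [0.001, 0.929, 0.369, 0.001]
force: [2.4, -2.4, 1.0]
width: 0.0139
grasp_force: 14.9
```

```bash
python3 - <<'E'
from h import *
to(*ch2w(-.05,-.056),.078,TH+.65); print(r.get_obs()["wrist_torque"])
E
```

```text
t 4.4 pos [0.4856 0.0777 0.0784] yaw 0.757 | roll -0.0 shift [ 0.0017 -0.002   0.0004] F [ 2.4 -2.4  1. ] w 0.0139 gf 14.9 q6 0.86
[-0.62987901 -0.38327053  0.05338725]
```

Call:
step_arm(
  rows=[
    [[0,0,0,-0.12,-1],[0,0,0,-0.12,-1],[0,0,0,-0.12,-1],[0,0,0,-0.12,-1],[0,0,0,-0.12,-1],[0,0,0,-0.05,-1],[0,0,0,0,-1],[0,0,0,0,-1]],
  ],
)

```text
clock: 5.4
tool_pos: [0.4866, 0.0772, 0.0784]
eef_rot: [0.002, 0.763, 0.647, 0.001]
force: [3.4, -4.5, -1.9]
width: 0.0139
grasp_force: 15.0
```

```bash
python3 - <<'E'
from h import *
to(*ch2w(-.05,-.056),.078,TH+1.35); print(r.get_obs()["wrist_torque"])
E
```

```text
t 5.4 pos [0.4866 0.0772 0.0784] yaw 1.406 | roll -0.051 shift [ 0.003  -0.0015  0.0004] F [ 3.4 -4.5 -1.9] w 0.0139 gf 15.0 q6 0.21
[-0.79836079 -0.81848411 -0.00188138]
```

Call:
step_arm(
  rows=[
    [[0,0,0,-0.05,-1],[0,0,0,0,-1],[0,0,0,0,-1]],
  ],
)

```text
clock: 5.78
tool_pos: [0.4866, 0.0771, 0.0784]
eef_rot: [0.002, 0.746, 0.665, 0.001]
force: [3.9, -4.0, -1.2]
width: 0.0141
grasp_force: 15.0
```

```bash
python3 - <<'E'
from h import *
to(*ch2w(-.05,-.056),.078,TH+1.35); print(r.get_obs()["wrist_torque"])
E
```

```text
t 5.78 pos [0.4866 0.0771 0.0784] yaw 1.456 | roll -0.001 shift [ 0.003  -0.0015  0.0004] F [ 3.9 -4.  -1.2] w 0.0141 gf 15.0 q6 0.16
[-0.79248789 -0.9069894   0.04284768]
```

Call:
step_arm(
  rows=[
    [[0,0,0,-0.05,-1],[0,0,0,0,-1],[0,0,0,0,-1]],
  ],
)

```text
clock: 6.15
tool_pos: [0.4866, 0.0769, 0.0784]
eef_rot: [0.002, 0.73, 0.683, 0.001]
force: [4.3, -4.9, -1.0]
width: 0.0143
grasp_force: 15.4
```

```bash
python3 - <<'E'
from h import *
to(*ch2w(-.05,-.056),.078,TH+1.35); print(r.get_obs()["wrist_torque"])
E
```

```text
t 6.15 pos [0.4866 0.0769 0.0784] yaw 1.505 | roll 0.048 shift [ 0.0032 -0.0015  0.0004] F [ 4.3 -4.9 -1. ] w 0.0143 gf 15.4 q6 0.11
[-0.83917641 -0.82101798 -0.34695007]
```

The wrist torque jumped to -0.35 N·m at the end stop, so the dial is off. I'll release, rise and look again. The dial gave a 1.4 mm correction to the charger pose.

Call:
step_arm(
  rows=[
    [[0,0,0,0.04,-1],[0,0,0,0,-0.2],[0,0,0,0,-0.2],[0,0,0,0,-0.2],[0,0,-0.03,0,-0.2],[0,0,-0.05,0,0],[0,0,-0.05,0,0.5],[0,-0.05,0,0,0.5],[0,-0.05,0,0,0.5]],
  ],
)

```text
clock: 7.28
tool_pos: [0.3845, 0.0891, 0.2086]
eef_rot: [0.0, 0.743, 0.669, 0.0]
force: [-0.2, 0.6, 0.3]
width: 0.07
grasp_force: 0.0
```

```bash
sed -i 's/CH=np.array(\[.5292,.1413\])/CH=np.array([.5305,.1401])/' h.py; python3 - <<'E'
from h import *
im=blobs("top","o",.040); s=blobs("side","o",.040)
cv2.imwrite("pics/t2.png",np.hstack([cv2.resize(im[120:330,100:380],(400,300)),cv2.resize(s[60:350,100:387],(400,300))])[:,:,::-1])
to(.394,.12,.2,.07)
E
```

```text
top o px [221. 261.] 160 world mm [390. 134.] size [80. 45.] ang 6.0
side o px [235.  95.] 186 world mm [ 255. 1174.] size [120. 230.] ang 9.9
side o px [288. 165.] 129 world mm [563. 364.] size [80. 53.] ang 11.9
side o px [228. 199.] 241 world mm [393. 123.] size [84. 53.] ang 4.0
t 7.38 pos [0.3818 0.0895 0.208 ] yaw 1.469 | roll 1.399 shift [ 0.0143 -0.0295  0.008 ] F [-0.3  0.1 -0. ] w 0.0703 gf 0.0 q6 0.19
```

View pics/t2.png

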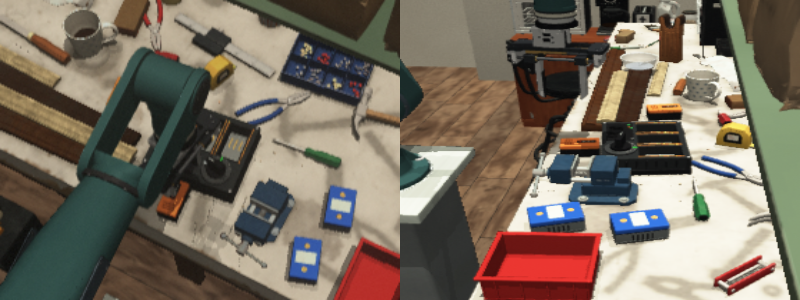

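The picture shows just two orange packs (top-camera px (221,261) and (185,186)). The dial pointer is hidden behind the wrist. I'll fetch the near pack first.

Call:
step_arm(
  rows=[
    [[0,0,0,0.172,1],[0,0,0,0.172,1],[0,0,0,0.172,1],[0,0,0,0.172,1],[0,0,0,0.172,1],[0,0,0,0.172,1],[0,0,0,0.172,1],[0,0,0,0.172,1],[0.015,-0.042,0,0,1],[0,0,0,0,1]],
  ],
)

```text
clock: 8.62
tool_pos: [0.397, 0.1337, 0.2074]
eef_rot: [-0.0, 0.999, 0.047, -0.0]
force: [-0.1, -0.8, -1.1]
width: 0.0942
grasp_force: 0.0
```

```bash
python3 - <<'E'
from h import *
to(.393,.131,.026,.09)
im=r.camera("top");cv2.imwrite("pics/a.png",cv2.resize(im[195:285,175:295],None,fx=5,fy=5)[:,:,::-1])
E
```

```text
t 8.62 pos [0.397  0.1337 0.2074] yaw 0.094 | roll 0.004 shift [-0.0042  0.0023  0.1814] F [-0.1 -0.8 -1.1] w 0.0942 gf 0.0 q6 1.67
```

View pics/a.png

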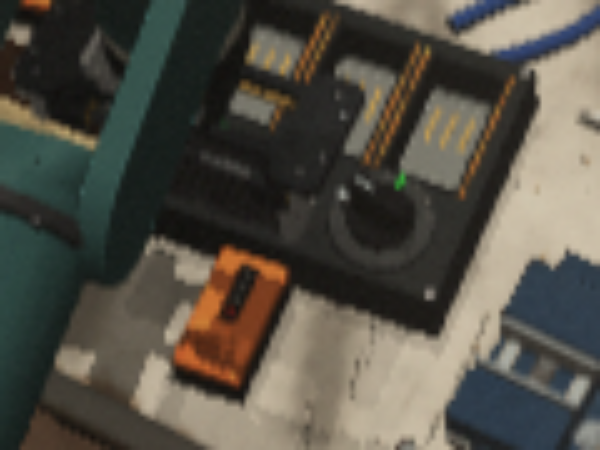

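The pack's cap corners are at crop px (224,246), (290,264), (241,380) and (176,352), and the dial pointer now lies at the white mark.

```bash
python3 - <<'E'
from h import *
p=np.array([[224,246],[290,264],[241,380],[176,352]])/5+[175,195]-.4
W=ray("top",p,.04)[:,:2];print(W.round(3)); print(rectfit(W,.084,.046))
E
```

```text
[[0.429 0.162]
 [0.438 0.119]
 [0.356 0.106]
 [0.353 0.151]]
(array([0.39377516, 0.13474943, 0.14626657]), array([ 0.003 ,  0.0012,  0.0007, -0.001 , -0.    , -0.0003, -0.0037,
        0.    ]))
```

Call:
step_arm(
  rows=[
    [[-0.003,0,0.05,-0.02,1],[0,0,0.06,0,1],[0,0,0.045,0,1],[0,0,0.026,0,1],[0,0,0,0,0.3],[0,0,0,0,-0.2],[0,0,0,0,-0.6],[0,0,0,0,-1],[0,0,0,0,-1],[0,0,0,0,-1],[0,0,0,0,-1]],
  ],
  force=40,
)

```text
clock: 10.05
tool_pos: [0.3942, 0.1325, 0.0278]
eef_rot: [-0.001, 0.998, 0.055, 0.001]
force: [-0.2, 4.3, 4.9]
width: 0.0458
grasp_force: 40.0
```

```bash
python3 - <<'E'
from h import *
to(*ch2w(.031,0),.15,TH)
E
```

```text
t 10.05 pos [0.3942 0.1325 0.0278] yaw 0.111 | roll 0.004 shift [ 0.1673  0.007  -0.1222] F [-0.2  4.3  4.9] w 0.0458 gf 40.0 q6 1.65
```

Call:
step_arm(
  rows=[
    [[0,0,-0.03,0,-1],[0,0,-0.05,0,-1],[0,0,-0.042,0,-1],[0.04,0.002,0,0,-1],[0.05,0.002,0,0,-1],[0.05,0.002,0,0,-1],[0.027,0.001,0,0,-1],[0,0,0,0,-1],[0,0,0,0,-1]],
  ],
)

```text
clock: 11.18
tool_pos: [0.5587, 0.1428, 0.1474]
eef_rot: [0.001, 0.998, 0.055, -0.002]
force: [-0.4, 0.3, -2.1]
width: 0.0458
grasp_force: 40.0
```

```bash
python3 - <<'E'
from h import *
to(*ch2w(.031,0),.0625,TH)
for n in("top","side"):
    im=blobs(n,"o",.162)
    u,v=proj(n,[[*ch2w(.031,0),.1]])[0].astype(int)
    cv2.imwrite(f"pics/b{n}.png",cv2.resize(im[v-45:v+45,u-50:u+50],(400,360),interpolation=cv2.INTER_CUBIC)[:,:,::-1])
cv2.imwrite("pics/b.png",np.hstack([cv2.imread("pics/btop.png"),cv2.imread("pics/bside.png")]))
E
```

```text
t 11.18 pos [0.5587 0.1428 0.1474] yaw 0.111 | roll 0.004 shift [ 0.0027 -0.0003  0.0849] F [-0.4  0.3 -2.1] w 0.0458 gf 40.0 q6 1.61
top o px [180. 185.] 97 world mm [505. 334.] size [75. 19.] ang 11.8
side o px [216.  96.] 428 world mm [241. 767.] size [265. 183.] ang 2.0
side o px [274. 164.] 80 world mm [533. 123.] size [31. 58.] ang 4.5
side o px [295. 164.] 84 world mm [587. 124.] size [33. 51.] ang 4.1
```

View pics/b.png

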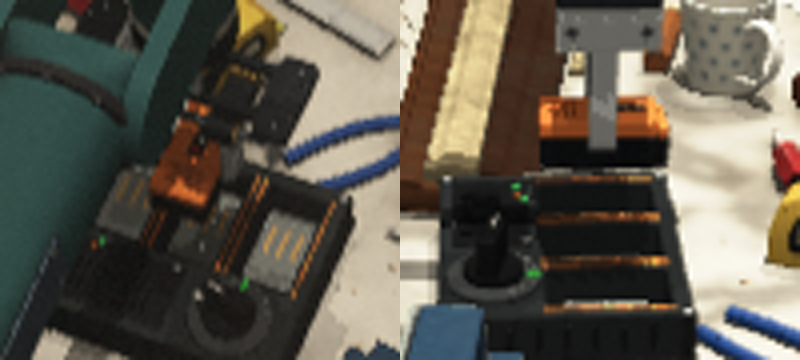

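The pack hangs straight in the grip, centred on the finger in the side view (px 540–669). I'll lower it into the middle bay.

Call:
step_arm(
  rows=[
    [[0.0015,0,0.03,0.004,-1],[0,0,0.03,0,-1],[0,0,0.006,0,-1],[0,0,0.004,0,-1],[0,0,0.004,0,-1],[0,0,0.003,0,-1],[0,0,0,0,-1]],
  ],
)

```text
clock: 12.15
tool_pos: [0.5618, 0.1434, 0.0721]
eef_rot: [0.0, 0.999, 0.053, 0.0]
force: [0.3, -0.1, -2.7]
width: 0.0458
grasp_force: 40.0
```

```bash
python3 - <<'E'
from h import *
to(*ch2w(.031,0),.0625,TH)
E
```

```text
t 12.15 pos [0.5618 0.1434 0.0721] yaw 0.107 | roll -0.0 shift [-0.0005 -0.      0.0096] F [ 0.3 -0.1 -2.7] w 0.0458 gf 40.0 q6 1.62
```

Call:
step_arm(
  rows=[
    [[0,0,0.004,0,-1],[0,0,0.004,0,-1],[0,0,0,0,-1],[0,0,0,0,0.1],[0,0,0,0,0.2],[0,0,0,0,0.2],[0,0,0,0,0.2],[0,0,-0.03,0,0.2],[0,0,-0.03,0,-1],[0,0,0,0,-1],[0,0,0,0,-1],[0,0,0,0,-1]],
  ],
)

```text
clock: 13.65
tool_pos: [0.5606, 0.1432, 0.1218]
eef_rot: [0.0, 0.999, 0.053, -0.002]
force: [-0.3, 0.3, -1.0]
width: 0.0198
grasp_force: 0.0
```

```bash
python3 - <<'E'
from h import *
to(*ch2w(.031,0),.074,TH)
E
```

```text
t 13.65 pos [0.5606 0.1432 0.1218] yaw 0.107 | roll -0.0 shift [ 0.0007 -0.0001  0.0478] F [-0.3  0.3 -1. ] w 0.0198 gf 0.0 q6 1.62
```

Call:
step_arm(
  rows=[
    [[0,0,0.02,0,-1],[0,0,0.02,0,-1],[0,0,0.005,0,-1],[0,0,0.004,0,-1],[0,0,0.004,0,-1],[0,0,0.004,0,-1],[0,0,0.004,0,-1],[0,0,0,0,-1]],
  ],
)

```text
clock: 14.65
tool_pos: [0.562, 0.1435, 0.065]
eef_rot: [0.0, 0.999, 0.053, 0.001]
force: [-3.1, -1.2, 4.8]
width: 0.0006
grasp_force: 2.6
```

```bash
python3 - <<'E'
from h import *
to(*ch2w(.031,0),.06,TH)
E
```

```text
t 14.65 pos [0.562  0.1435 0.065 ] yaw 0.107 | roll -0.0 shift [-0.0007 -0.      0.005 ] F [-3.1 -1.2  4.8] w 0.0006 gf 2.6 q6 1.62
```

Call:
step_arm(
  rows=[
    [[0,0,0.003,0,-1],[0,0,0.003,0,-1],[0,0,0,0,-1]],
  ],
)

```text
clock: 15.02
tool_pos: [0.562, 0.1434, 0.0602]
eef_rot: [0.0, 0.999, 0.053, 0.001]
force: [-4.7, -0.9, 10.8]
width: 0.0
grasp_force: 5.1
```

Call:
step_arm(
  rows=[
    [[0,0,0.003,0,-1],[0,0,0.002,0,-1],[0,0,0,0,-1]],
  ],
)

```text
clock: 15.4
tool_pos: [0.5622, 0.1435, 0.0601]
eef_rot: [0.0, 0.999, 0.054, 0.002]
force: [-12.8, -1.8, 29.2]
width: 0.0004
grasp_force: 13.9
```

The pack bottomed at the expected height, with the tip at 52 mm and 29 N. Next is the far pack.

Call:
step_arm(
  rows=[
    [[0,0,-0.02,0,-1],[0,0,-0.04,0,0],[0,0,-0.04,0,1],[-0.06,0,0,0,1],[-0.06,0,0,0,1],[-0.06,0,0,0,1],[0,0,0,0,1]],
  ],
)

```text
clock: 16.27
tool_pos: [0.3793, 0.124, 0.1518]
eef_rot: [-0.0, 0.999, 0.054, 0.0]
force: [0.4, 0.0, 0.1]
width: 0.0573
grasp_force: 0.0
```

```bash
python3 - <<'E'
from h import *
to(.563,.376,.16,.22)
for n in("top","side"):
    im=blobs(n,"o",.040); blobs(n,"b",.042)
    u,v=proj(n,[[*ch2w(.031,0.09),.05]])[0].astype(int)
    cv2.imwrite(f"pics/c{n}.png",cv2.resize(im[v-45:v+45,u-50:u+50],(400,360),interpolation=cv2.INTER_CUBIC)[:,:,::-1])
cv2.imwrite("pics/c.png",np.hstack([cv2.imread("pics/ctop.png"),cv2.imread("pics/cside.png")]))
E
```

```text
t 16.27 pos [0.3793 0.124  0.1518] yaw 0.108 | roll -0.112 shift [ 0.2343 -0.2058 -0.0082] F [0.4 0.  0.1] w 0.0573 gf 0.0 q6 1.64
top o px [244. 214.] 279 world mm [563. 146.] size [85. 45.] ang 5.9
top b px [338. 265.] 301 world mm [ 543. -200.] size [86. 58.] ang 16.0
top b px [313. 301.] 346 world mm [ 401. -184.] size [87. 57.] ang 19.1
side o px [238.  95.] 137 world mm [ 277. 1179.] size [ 85. 226.] ang 0.4
side o px [192.  96.] 131 world mm [  51. 1114.] size [115. 101.] ang 2.0
side o px [288. 165.] 131 world mm [563. 364.] size [80. 53.] ang 11.9
side o px [284. 194.] 190 world mm [562. 158.] size [89. 55.] ang 4.0
side b px [211. 267.] 447 world mm [ 404. -189.] size [88. 64.] ang 18.8
side b px [271. 274.] 474 world mm [ 545. -205.] size [88. 62.] ang 16.2
```

View pics/c.png

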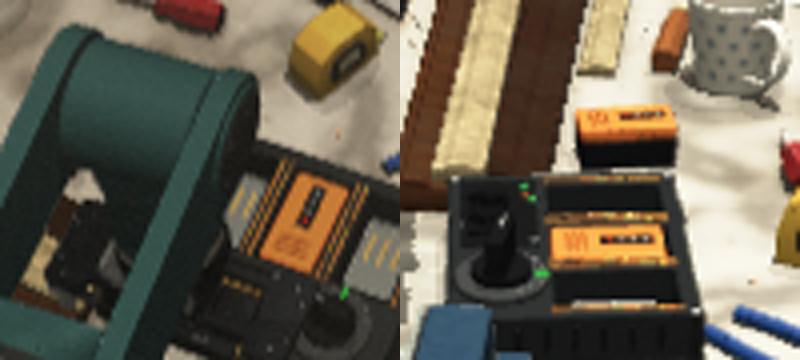

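The first pack sits flush in the middle bay, and the far pack hasn't moved.

Call:
step_arm(
  rows=[
    [[0,0,-0.01,-0.112,1],[0.039,-0.034,0,0,1],[0.039,-0.034,0,0,1],[0.039,-0.034,0,0,1],[0.039,-0.034,0,0,1],[0.039,-0.034,0,0,1],[0.039,-0.035,0,0,1],[0,0,0,0,1],[0,0,0,0,1]],
  ],
)

```text
clock: 17.6
tool_pos: [0.5673, 0.3751, 0.1605]
eef_rot: [0.001, 0.994, 0.109, -0.001]
force: [0.5, -0.3, 0.7]
width: 0.0939
grasp_force: 0.0
```

```bash
python3 - <<'E'
from h import *
to(.563,.376,.027,.22)
E
```

```text
t 17.6 pos [0.5673 0.3751 0.1605] yaw 0.219 | roll -0.001 shift [-0.004  -0.0018  0.1335] F [ 0.5 -0.3  0.7] w 0.0939 gf 0.0 q6 1.85
```

Call:
step_arm(
  rows=[
    [[-0.004,0,0.04,0,1],[0,0,0.05,0,1],[0,0,0.03,0,1],[0,0,0.0135,0,1],[0,0,0,0,0.3],[0,0,0,0,-0.2],[0,0,0,0,-0.6],[0,0,0,0,-1],[0,0,0,0,-1],[0,0,0,0,-1],[0,0,0,0,-1]],
  ],
)

```text
clock: 18.98
tool_pos: [0.563, 0.3754, 0.0293]
eef_rot: [-0.001, 0.994, 0.109, 0.001]
force: [-0.1, 3.0, 5.0]
width: 0.0458
grasp_force: 40.0
```

```bash
python3 - <<'E'
from h import *
to(*ch2w(.031,.066),.15,TH)
E
```

```text
t 18.98 pos [0.563  0.3754 0.0293] yaw 0.219 | roll 0.112 shift [-0.0264  0.1645 -0.1207] F [-0.1  3.   5. ] w 0.0458 gf 40.0 q6 1.86
```

Call:
step_arm(
  rows=[
    [[0,0,-0.03,0,-1],[0,0,-0.05,0,-1],[0,0,-0.04,0.112,-1],[-0.006,0.04,0,0,-1],[-0.007,0.045,0,0,-1],[-0.007,0.045,0,0,-1],[-0.006,0.034,0,0,-1],[0,0,0,0,-1],[0,0,0,0,-1]],
  ],
)

```text
clock: 20.1
tool_pos: [0.5539, 0.2081, 0.1471]
eef_rot: [0.0, 0.999, 0.053, -0.001]
force: [0.2, 0.2, -3.0]
width: 0.0454
grasp_force: 40.0
```

```bash
python3 - <<'E'
from h import *
to(*ch2w(.031,.066),.0625,TH)
blobs("side","o",.162,40)
E
```

```text
t 20.1 pos [0.5539 0.2081 0.1471] yaw 0.106 | roll -0.001 shift [ 0.0005 -0.0008  0.0846] F [ 0.2  0.2 -3. ] w 0.0454 gf 40.0 q6 1.73
side o px [216.  96.] 426 world mm [241. 767.] size [265. 183.] ang 2.0
side o px [301. 142.] 52 world mm [602. 276.] size [80. 17.] ang 83.2
side o px [294. 154.] 78 world mm [583. 188.] size [29. 64.] ang 2.3
side o px [275. 155.] 57 world mm [529. 180.] size [26. 56.] ang 4.4
side o px [284. 194.] 225 world mm [569. -56.] size [71. 48.] ang 8.8
```

Call:
step_arm(
  rows=[
    [[0,0,0.03,0,-1],[0,0,0.03,0,-1],[0,0,0.006,0,-1],[0,0,0.004,0,-1],[0,0,0.004,0,-1],[0,0,0.003,0,-1],[0,0,0,0,-1]],
  ],
)

```text
clock: 21.02
tool_pos: [0.5547, 0.2091, 0.0758]
eef_rot: [-0.001, 0.999, 0.054, 0.001]
force: [-6.6, -0.8, 8.8]
width: 0.0458
grasp_force: 40.0
```

```bash
python3 - <<'E'
from h import *
to(*ch2w(.031,.066),.0625,TH)
E
```

```text
t 21.02 pos [0.5547 0.2091 0.0758] yaw 0.107 | roll 0.0 shift [-0.0004  0.      0.0133] F [-6.6 -0.8  8.8] w 0.0458 gf 40.0 q6 1.73
```

The force shows the foot riding on the far edge, so I'll shift it back 2–3 mm.

Call:
step_arm(
  rows=[
    [[-0.0025,0,-0.003,0,-1],[0,0,0.003,0,-1],[0,0,0.003,0,-1],[0,0,0.003,0,-1],[0,0,0,0,-1]],
  ],
)

```text
clock: 21.65
tool_pos: [0.5514, 0.2079, 0.0641]
eef_rot: [0.0, 0.999, 0.053, -0.001]
force: [-0.4, -0.1, -2.9]
width: 0.0457
grasp_force: 40.0
```

```bash
python3 - <<'E'
from h import *
to(*ch2w(.031,.066),.0625,TH)
E
```

```text
t 21.65 pos [0.5514 0.2079 0.0641] yaw 0.107 | roll -0.0 shift [ 0.003  -0.0008  0.0016] F [-0.4 -0.1 -2.9] w 0.0457 gf 40.0 q6 1.73
```

Call:
step_arm(
  rows=[
    [[0,0,0,0,0.1],[0,0,0,0,0.2],[0,0,0,0,0.2],[0,0,0,0,0.2],[0.003,0,-0.03,0,0.2],[0,0,-0.02,0,-1],[0,0,0,0,-1],[0,0,0,0,-1],[0,0,0,0,-1],[0,0,0.02,0,-1],[0,0,0.015,0,-1],[0,0,0.006,0,-1]],
  ],
)

```text
clock: 23.15
tool_pos: [0.5535, 0.2081, 0.0727]
eef_rot: [0.0, 0.999, 0.053, -0.002]
force: [-4.3, -1.9, 7.6]
width: 0.0006
grasp_force: 3.7
```

Call:
step_arm(
  rows=[
    [[0,0,0.004,0,-1],[0,0,0.004,0,-1],[0,0,0.003,0,-1],[0,0,0,0,-1]],
  ],
)

```text
clock: 23.65
tool_pos: [0.5542, 0.2083, 0.0643]
eef_rot: [0.0, 0.999, 0.053, -0.001]
force: [-2.5, -0.9, 3.4]
width: 0.0001
grasp_force: 2.0
```

Call:
step_arm(
  rows=[
    [[0,0,0.002,0,-1],[0,0,0.002,0,-1],[0,0,0,0,-1]],
  ],
)

```text
clock: 24.02
tool_pos: [0.5543, 0.2083, 0.0605]
eef_rot: [0.0, 0.999, 0.053, -0.001]
force: [-3.4, -0.9, 5.5]
width: 0.0007
grasp_force: 2.9
```

Call:
step_arm(
  rows=[
    [[0,0,0.003,0,-1],[0,0,0.002,0,-1],[0,0,0,0,-1]],
  ],
)

```text
clock: 24.4
tool_pos: [0.5544, 0.2084, 0.0601]
eef_rot: [0.0, 0.999, 0.054, 0.0]
force: [-11.7, -3.2, 23.3]
width: 0.0003
grasp_force: 11.2
```

Call:
step_arm(
  rows=[
    [[0,0,-0.02,0,-1],[0,0,-0.04,0,-0.5],[0,0,-0.05,0,0],[-0.05,0,0,0,0],[-0.06,0,0,0,0],[-0.06,0.0,0,0,0],[0,0.06,0,0,0],[0,0.06,0,0,0],[0,0.06,0,0,0],[0,0.06,0,0,0],[0,0.03,0,0,0],[0,0,0,0,0]],
  ],
)

```text
clock: 25.9
tool_pos: [0.4148, -0.0798, 0.1644]
eef_rot: [0.0, 0.999, 0.051, 0.0]
force: [-0.2, 0.7, -0.7]
width: 0.047
grasp_force: 0.0
```

```bash
python3 - <<'E'
from h import *
im=blobs("top","o",.052);s=blobs("side","o",.052)
print(ch2w(.031,0),ch2w(.031,.066))
to(*ch2w(-.05,-.056),.17,TH+1.35)
cv2.imwrite("pics/d.png",np.hstack([cv2.resize(a[v:v+90,u:u+100],(400,360),interpolation=cv2.INTER_CUBIC) for a,u,v in((im,195,180),(s,225,145))])[:,:,::-1])
E
```

```text
top o px [227. 207.] 289 world mm [553. 204.] size [84. 50.] ang 6.9
side o px [238.  95.] 147 world mm [ 276. 1137.] size [ 89. 225.] ang 9.2
side o px [188.  96.] 81 world mm [  40. 1080.] size [75. 83.] ang 4.8
side o px [283. 184.] 179 world mm [555. 202.] size [83. 52.] ang 4.0
side o px [284. 194.] 187 world mm [563. 137.] size [87. 53.] ang 4.0
[0.56132271 0.14341067] [0.55427418 0.20903322]
t 26.0 pos [ 0.4146 -0.0777  0.1644] yaw 0.106 | roll -1.351 shift [ 0.164   0.0539 -0.0056] F [-0.  -0.1 -0.1] w 0.0465 gf 0.0 q6 1.14
```

View pics/d.png

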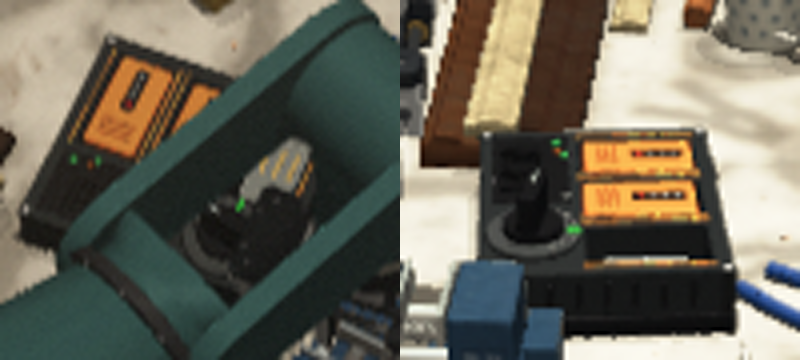

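Both packs are flush in the left and middle bays. I'll grip the dial again and turn it to green.

Call:
step_arm(
  rows=[
    [[0,0,0,-0.169,0],[0,0,0,-0.169,0],[0,0,0,-0.169,0],[0,0,0,-0.169,0],[0,0,0,-0.169,0],[0,0,0,-0.169,0],[0,0,0,-0.169,0],[0,0,0,-0.168,0],[0.055,0.018,0,0,0],[0.055,0.018,0,0,0],[0.054,0.018,0,0,0],[0,0,0,0,0]],
  ],
  force=20,
)

```text
clock: 27.5
tool_pos: [0.4868, 0.0835, 0.1641]
eef_rot: [-0.001, 0.743, 0.669, 0.0]
force: [-0.4, -0.4, -0.3]
width: 0.0472
grasp_force: 0.0
```

```bash
python3 - <<'E'
from h import *
to(*ch2w(-.05,-.056),.078,TH+1.35)
E
```

```text
t 27.5 pos [0.4868 0.0835 0.1641] yaw 1.466 | roll 0.009 shift [-0.0044  0.0004  0.0861] F [-0.4 -0.4 -0.3] w 0.0472 gf 0.0 q6 0.16
```

Call:
step_arm(
  rows=[
    [[-0.0045,0,0.03,0.009,0],[0,0,0.03,0,0],[0,0,0.02,0,0],[0,0,0.006,0,0],[0,0,0,0,0],[0,0,0,0,-0.5],[0,0,0,0,-1],[0,0,0,0,-1],[0,0,0,0,-1],[0,0,0,0,-1]],
  ],
)

```text
clock: 28.75
tool_pos: [0.4864, 0.0743, 0.0787]
eef_rot: [0.0, 0.749, 0.663, 0.0]
force: [0.4, -0.4, 2.1]
width: 0.0138
grasp_force: 20.0
```

Call:
step_arm(
  rows=[
    [[0,0,0,0.14,-1],[0,0,0,0.14,-1],[0,0,0,0.14,-1],[0,0,0,0.14,-1],[0,0,0,0.14,-1],[0,0,0,0.14,-1],[0,0,0,0.14,-1],[0,0,0,0.14,-1],[0,0,0,0.14,-1],[0,0,0,0.14,-1],[0,0,0,0,-1],[0,0,0,0,-1]],
  ],
)

```text
clock: 30.25
tool_pos: [0.4826, 0.0784, 0.0787]
eef_rot: [-0.004, 1.0, 0.025, -0.004]
force: [-9.6, 9.2, 9.0]
width: 0.0139
grasp_force: 20.0
```

```bash
python3 - <<'E'
from h import *
to(*ch2w(-.05,-.056),.078,TH-.05); print(r.get_obs()["wrist_torque"])
E
```

```text
t 30.25 pos [0.4826 0.0784 0.0787] yaw 0.05 | roll -0.007 shift [ 0.0042 -0.0004  0.0007] F [-9.6  9.2  9. ] w 0.0139 gf 20.0 q6 1.56
[1.71947196 1.77693229 0.0079653 ]
```

Call:
step_arm(
  rows=[
    [[0,0,0,0,-0.6],[0,0,0,0,-0.2],[0,0,0,0,-0.2],[0,0,0,0,-0.2],[0,0,-0.03,0,-0.2],[0,0,-0.05,0,0],[0,0,-0.05,0,0.5],[0,0.06,0,-0.1,0.7],[0,0.06,0,-0.1,0.7],[0,0.06,0,0,0.7],[0,0.06,0,0,0.7],[0,0,0,0,0.7]],
  ],
)

```text
clock: 31.75
tool_pos: [0.5276, -0.1653, 0.2073]
eef_rot: [0.0, 0.993, 0.121, -0.001]
force: [0.3, 0.9, -0.1]
width: 0.08
grasp_force: 0.0
```

```bash
python3 - <<'E'
from h import *
for z in(.05,.07,.09): print(z,ray("top",np.array([[465,565],[345,480],[545,380],[470,500],[380,465]])/4+[170,165],z)[:,:2].round(3).tolist())
im=blobs("top","b",.042);s=blobs("side","b",.042)
to(.544,-.201,.16,.28);to(.403,-.186,.16,.33)
cv2.imwrite("pics/e.png",np.hstack([cv2.resize(a[v:v+150,u:u+160],(400,375),interpolation=cv2.INTER_CUBIC) for a,u,v in((im,215,180),(s,170,150))])[:,:,::-1])
E
```

```text
0.05 [[0.344, -0.121], [0.36, -0.01], [0.505, -0.107], [0.391, -0.101], [0.383, -0.028]]
0.07 [[0.338, -0.124], [0.354, -0.014], [0.497, -0.11], [0.384, -0.104], [0.377, -0.032]]
0.09 [[0.332, -0.126], [0.348, -0.018], [0.489, -0.113], [0.378, -0.107], [0.37, -0.035]]
top b px [341. 264.] 219 world mm [ 546. -204.] size [92. 54.] ang 24.2
top b px [313. 301.] 344 world mm [ 401. -184.] size [87. 58.] ang 19.1
side b px [211. 267.] 451 world mm [ 404. -189.] size [88. 64.] ang 19.0
side b px [271. 274.] 473 world mm [ 545. -206.] size [88. 62.] ang 15.6
t 31.85 pos [ 0.5274 -0.1617  0.2079] yaw 0.247 | roll -0.033 shift [0.0051 0.0423 0.0479] F [-0.2 -0.3 -0.7] w 0.0799 gf 0.0 q6 0.92
t 31.85 pos [ 0.5274 -0.1617  0.2079] yaw 0.247 | roll -0.083 shift [-0.1256 -0.0173  0.0479] F [-0.2 -0.3 -0.7] w 0.0799 gf 0.0 q6 0.92
```

View pics/e.png

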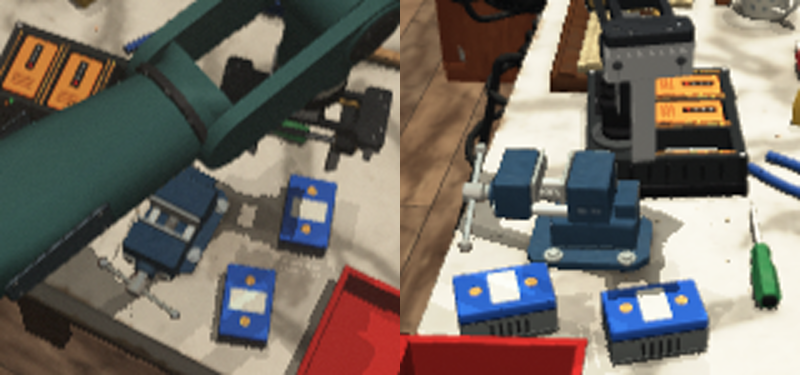

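The blue packs haven't moved. I'll grasp the farther one at (0.544, -0.201).

Call:
step_arm(
  rows=[
    [[0.005,0.042,0,-0.033,0.85],[0,0,0.05,0,0.85],[0,0,0.06,0,0.85],[0,0,0.045,0,0.85],[0,0,0.02,0,0.85],[0,0,0,0,0.85],[0,0,0,0,0.2],[0,0,0,0,-0.3],[0,0,0,0,-1],[0,0,0,0,-1],[0,0,0,0,-1],[0,0,0,0,-1]],
  ],
  force=45,
)

```text
clock: 33.35
tool_pos: [0.5435, -0.2007, 0.0348]
eef_rot: [0.0, 0.99, 0.14, 0.001]
force: [-0.3, 2.5, 6.7]
width: 0.0593
grasp_force: 45.0
```

```bash
python3 - <<'E'
from h import *
to(.415,-.337,.15,0)
E
```

```text
t 33.35 pos [ 0.5435 -0.2007  0.0348] yaw 0.282 | roll 0.282 shift [-0.1285  0.1363 -0.1152] F [-0.3  2.5  6.7] w 0.0593 gf 45.0 q6 0.84
```

Call:
step_arm(
  rows=[
    [[0,0,-0.04,0,-1],[0,0,-0.05,0,-1],[0,0,-0.035,0.13,-1],[0,0,0,0.132,-1],[-0.03,0.032,0,0,-1],[-0.033,0.035,0,0,-1],[-0.033,0.035,0,0,-1],[-0.032,0.034,0,0,-1],[0,0,0,0,-1],[0,0,0,0,-1]],
  ],
)

```text
clock: 34.6
tool_pos: [0.4171, -0.3387, 0.157]
eef_rot: [-0.001, 1.0, 0.01, -0.001]
force: [1.0, 0.4, -4.4]
width: 0.0597
grasp_force: 45.0
```

```bash
python3 - <<'E'
from h import *
to(.415,-.337,.047,0.02)
im=r.camera("top");s=r.camera("side")
cv2.imwrite("pics/f.png",np.hstack([cv2.resize(a[v:v+120,u:u+128],(400,375),interpolation=cv2.INTER_CUBIC) for a,u,v in((im,290,230),(s,140,240))])[:,:,::-1])
E
```

```text
t 34.6 pos [ 0.4171 -0.3387  0.157 ] yaw 0.019 | roll -0.001 shift [-0.0021 -0.0018  0.11  ] F [ 1.   0.4 -4.4] w 0.0597 gf 45.0 q6 0.76
```

View pics/f.png

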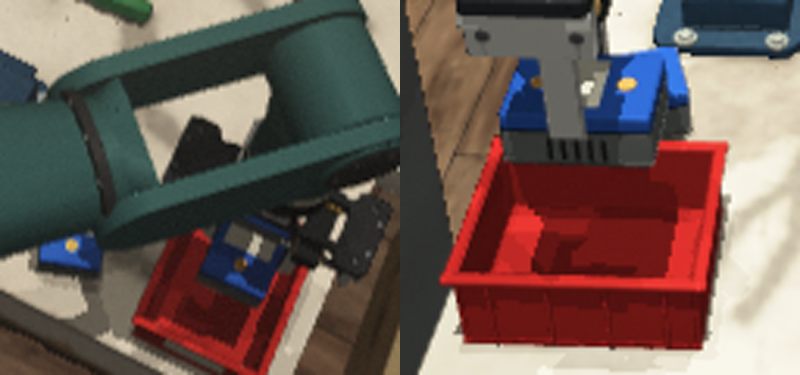

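The pack hangs over the bin. I'll lower it and release.

Call:
step_arm(
  rows=[
    [[-0.002,-0.002,0.04,0,-1],[0,0,0.04,0,-1],[0,0,0.02,0,-1],[0,0,0.01,0,-1],[0,0,0,0,-1],[0,0,0,0,0.4],[0,0,0,0,0.45],[0,0,0,0,0.45],[0,0,0,0,0.45],[0,0,-0.05,0,0.45],[0,0,-0.05,0,0.45],[0,0,0,0,0.8]],
  ],
)

```text
clock: 36.2
tool_pos: [0.4177, -0.3396, 0.1542]
eef_rot: [0.004, 1.0, 0.01, 0.004]
force: [0.1, -1.2, 0.1]
width: 0.0753
grasp_force: 0.0
```

```bash
python3 - <<'E'
from h import *
blobs("side","b",.048);blobs("top","b",.042)
to(.403,-.186,.15,.33)
E
```

```text
side b px [215. 266.] 315 world mm [ 410. -192.] size [79. 62.] ang 13.9
side b px [215. 315.] 364 world mm [ 433. -344.] size [62. 60.] ang 1.2
top b px [367. 309.] 129 world mm [ 450. -338.] size [25. 58.] ang 3.4
top b px [309. 311.] 73 world mm [ 368. -189.] size [21. 42.] ang 26.6
t 36.3 pos [ 0.4156 -0.3375  0.1488] yaw 0.02 | roll -0.31 shift [ 0.0372 -0.1474 -0.0012] F [ 0.6 -0.2 -0.5] w 0.0822 gf 0.0 q6 0.76
```

Call:
step_arm(
  rows=[
    [[0,0,0,-0.155,0.8],[0,0,0,-0.155,0.8],[0.012,-0.049,0,0,0.8],[0.012,-0.049,0,0,0.8],[0.013,-0.049,0,0,0.8],[0,0,0,0,0.8],[0,0,0,0,0.8]],
  ],
)

```text
clock: 37.17
tool_pos: [0.4023, -0.1862, 0.1471]
eef_rot: [-0.0, 0.986, 0.164, -0.001]
force: [0.3, -0.8, -0.6]
width: 0.0843
grasp_force: 0.0
```

```bash
python3 - <<'E'
from h import *
to(.403,-.186,.032,.33)
blobs("side","b",.042);blobs("top","b",.042)
E
```

```text
t 37.17 pos [ 0.4023 -0.1862  0.1471] yaw 0.33 | roll 0.0 shift [0.0007 0.     0.1151] F [ 0.3 -0.8 -0.6] w 0.0843 gf 0.0 q6 0.68
side b px [211. 266.] 379 world mm [ 404. -189.] size [88. 64.] ang 18.8
side b px [203. 314.] 715 world mm [ 418. -339.] size [89. 63.] ang 1.2
top b px [363. 320.] 364 world mm [ 419. -339.] size [88. 58.] ang 1.9
top b px [311. 311.] 96 world mm [ 370. -194.] size [20. 56.] ang 18.3
```

Call:
step_arm(
  rows=[
    [[0,0,0.05,0,0.8],[0,0,0.04,0,0.8],[0,0,0.024,0,0.8],[0,0,0,0,0.8],[0,0,0,0,0.2],[0,0,0,0,-0.3],[0,0,0,0,-1],[0,0,0,0,-1],[0,0,0,0,-1],[0,0,0,0,-1]],
  ],
)

```text
clock: 38.52
tool_pos: [0.4035, -0.1861, 0.0356]
eef_rot: [0.0, 0.986, 0.164, 0.001]
force: [-1.2, 1.8, 5.9]
width: 0.0592
grasp_force: 45.0
```

Call:
step_arm(
  rows=[
    [[0,0,-0.04,0,-1],[0,0,-0.05,0,-1],[0,0,-0.04,0.155,-1],[0,0,0,0.155,-1],[0.003,0.04,0,0,-1],[0.004,0.04,0,0,-1],[0.004,0.04,0,0,-1],[0.004,0.033,0,0,-1],[0,0,0,0,-1],[0,0,0,0,-1]],
  ],
)

```text
clock: 39.78
tool_pos: [0.4205, -0.3383, 0.1634]
eef_rot: [-0.001, 1.0, 0.01, -0.001]
force: [-0.2, 0.4, -3.1]
width: 0.0593
grasp_force: 45.0
```

```bash
python3 - <<'E'
from h import *
to(.417,-.338,.086,.02)
E
```

```text
t 39.77 pos [ 0.4205 -0.3383  0.1634] yaw 0.02 | roll -0.0 shift [-0.0035 -0.0003  0.0774] F [-0.2  0.4 -3.1] w 0.0593 gf 45.0 q6 0.77
```

Call:
step_arm(
  rows=[
    [[-0.003,0,0.04,0,-1],[0,0,0.025,0,-1],[0,0,0.01,0,-1],[0,0,0.003,0,-1],[0,0,0,0,-1],[0,0,0,0,-1]],
  ],
)

```text
clock: 40.52
tool_pos: [0.4186, -0.3395, 0.0878]
eef_rot: [0.001, 1.0, 0.01, 0.001]
force: [0.7, -0.4, -3.9]
width: 0.0594
grasp_force: 45.0
```

Call:
step_arm(
  rows=[
    [[0,0,0,0,0.35],[0,0,0,0,0.45],[0,0,0,0,0.45],[0,0,0,0,0.45],[0,0,-0.04,0,0.45],[0,0,-0.05,0,0.45],[0,0,-0.03,0,0.45],[-0.05,0,-0.02,0,0.45],[-0.06,0,0,0,0.45],[0,0,0,0,0.45]],
  ],
)

```text
clock: 41.78
tool_pos: [0.3055, -0.3413, 0.227]
eef_rot: [0.001, 1.0, 0.008, 0.0]
force: [0.0, 0.2, 0.5]
width: 0.0681
grasp_force: 0.0
```

```bash
python3 - <<'E'
from h import *
s=blobs("side","b",.088,40);im=blobs("top","b",.088,40);blobs("top","o",.052,40);blobs("side","o",.052,40)
to(.4,-.33,.2)
cv2.imwrite("pics/g.png",np.hstack([cv2.resize(a[v:v+v2,u:u+v2*16//15],(400,375),interpolation=cv2.INTER_CUBIC) for a,u,v,v2 in((im,190,175,180),(s,140,160,190))])[:,:,::-1])
E
```

```text
side b px [332. 217.] 45 world mm [686. -35.] size [ 9. 87.] ang 50.9
side b px [324. 223.] 48 world mm [666. -62.] size [11. 89.] ang 55.0
side b px [201. 300.] 716 world mm [ 420. -345.] size [89. 62.] ang 1.0
top o px [227. 207.] 285 world mm [553. 204.] size [84. 51.] ang 6.9
top o px [244. 214.] 281 world mm [558. 142.] size [84. 45.] ang 5.9
side o px [216.  96.] 432 world mm [ 163. 1134.] size [322. 222.] ang 2.0
side o px [301. 142.] 52 world mm [601. 539.] size [97. 21.] ang 83.2
side o px [283. 184.] 181 world mm [555. 202.] size [83. 52.] ang 4.0
side o px [285. 194.] 205 world mm [563. 137.] size [87. 53.] ang 4.0
t 41.98 pos [ 0.3088 -0.3411  0.2263] yaw 0.021 | roll 0 shift [ 0.0914 -0.0093  0.0263] F [ 0.1  0.2 -0.1] w 0.0682 gf 0.0 q6 0.59
```

View pics/g.png

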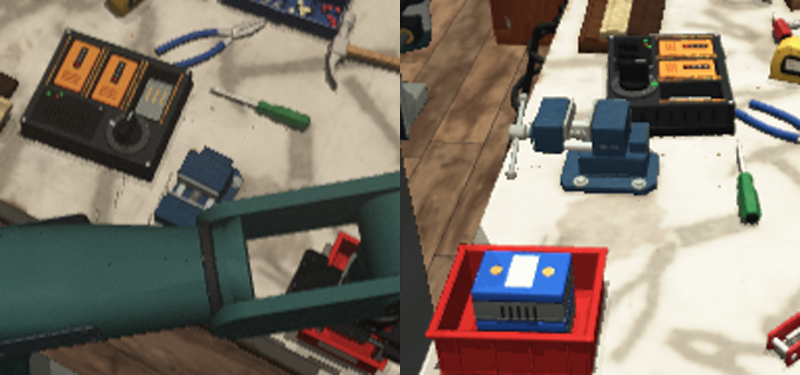

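The side view shows both old packs stacked flat in the bin and the two orange packs flush. I'll check the dial pointer by numbers only.

```bash
python3 - <<'E'
from h import *
ax=ch2w(-.05,-.056)
for n in("top","side"):
    im=np.mean([r.camera(n).astype(float) for _ in range(3)],0)
    u,v=proj(n,[[*ax,.096]])[0].astype(int)
    c=im[v-10:v+11,u-12:u+13];br=c.min(2)
    for y,x in np.argwhere(br>85):
        L=w2ch(ray(n,[x+u-12,y+v-10],.096)[0])[0]+[.05,.056]
        if np.linalg.norm(L)<.024: print(n,int(br[y,x]),(L*1e3).round())
E
```

```text
top 98 [21. -6.]
top 113 [22. -9.]
top 108 [14.  1.]
top 100 [15. -2.]
top 94 [ 19. -11.]
top 95 [ 20. -14.]
top 140 [11. -0.]
top 89 [6. 1.]
top 88 [ 8. -2.]
top 86 [-6. 23.]
top 95 [ 3. -0.]
top 146 [-9. 21.]
top 110 [-8. 18.]
top 138 [-12.  20.]
top 147 [-11.  17.]
top 99 [-14.  16.]
side 108 [3. 1.]
side 108 [6. 1.]
side 110 [9. 1.]
side 110 [12.  0.]
side 105 [14.  0.]
```

```bash
python3 -c "
from cell import r
print(r.hand_in())"
```

```text
the job is handed in; nothing more can be done
None
```

The job is handed in, though no verdict came back: both orange-capped packs found are flush in the left and middle bays, both blue-capped packs are stacked flat in the red bin, and the dial, first turned back to off, is on the green mark.

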